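# Put the espresso tools back on their own mats

## Robot

A 6-joint arm with a two-finger parallel gripper is mounted at the origin on the work surface. World frame = base frame: x ahead of the robot, y to its left, z up, the work surface at z = 0. Lengths are in m, angles in rad, forces in N, time in s.
With the tool pointing down it reaches from about 0.3 to 0.875 m from the base axis. Payload 6.4 kg.
Tool frame: the origin (TCP) lies on the mounting face of the last link; the fingertips stand 173 mm ahead of it and the grasp point (between the pads) lies 155 mm ahead of it (ctrl.grip_point_offset is the distance from the TCP to the grasp point, in m); z points along the fingers, y is the line along which they close (so a half turn about z gives the same grasp; the last joint's range is limited). The gripper opens to 85 mm and grips with 20 to 120 N. Pads are 22 mm wide; open, the fingers measure 114 mm over their backs; the gripper's body (76 mm by 85 mm) begins 54 mm behind the grasp point. The pads swing forward as they close: fully open they stand 13 mm farther back than shut.
Start: joints at [-0.206, 0.181, 1.607, -0, 1.354, -0.206], TCP at [0.575, 0, 0.405] pointing down, gripper open.
Joint ranges: [-2.99, 2.99], [-0.89, 2.07], [0.3, 2.58], [-1.14, 4.28], [0, 2.63], [-3.12, 3.12]. Speed limits (rad/s): [2.57, 2.57, 3.01, 3.14, 3.14, 3.14].

## Interface

Orientations are given as a unit quaternion [w, x, y, z].
In Python, from bench import status, imaging, ctrl, models gives the robot as it stands.
- The arm moves only by the tool send_rows, never from a script. Its argument "commands" is a list that holds one entry, the list of rows, each a list of 6 numbers: the shift along the tool's x, y, z normalised to -1 to 1, where 1 is 3 cm, then the turn, a rotation vector about the tool's x, y, z normalised to -1 to 1, where 1 is 0.1 rad. A call has 1 to 8 rows; each row shifts and turns the commanded pose from where the row before left it, along the tool's axes as they then stand; what a row does not reach is not made up. A row lasts 1/12 s, in which the tool goes at most 41.7 mm and 7.16 degrees, less where a joint would pass 70% of its speed; a pose out of reach is approached as far as the arm can. A call with a number of a shift or a turn outside -1 to 1 is refused whole. A call with a gripper value outside its range is refused whole. "jaw" is the opening, from 0 (shut) to 1 (fully open), set as the call begins (left out, the last holds). The fingers move at their own pace and stop on an object; the grip force is fixed at half the most. Time passes only in rows, so rows that do not move let the fingers close. It gives the time, the measured TCP pose, the force, the opening and the grip force at its end, in the units of the state.
- status.get_obs(): the state, without advancing time (a new reading comes with each control period).
- imaging.camera(name): name is "scene" or "side" or "wrist"; returns a dict with "image" (384x512x3 uint8, blue, green, red), "depth" (384x512 float32, m along the optical axis (not along the pixel's ray), 0 where there is no reading), "mtx" (3x3 intrinsics, pixels), "pose" (4x4, takes a point from camera to world coordinates). Camera axes: x right, y down, z forward; pixel columns grow to the right and rows downward; lengths in m; the calibration is good to about 2 mm. The wrist camera is an equidistant fisheye: a pixel r from the principal point sees the ray r / f radians off the axis. A picture is of the moment at which its call begins.
- ctrl.hand_in(): hands the job in; it is judged then, once.
Trained networks look in a picture, given as the dict that the camera call returned (one of the last four; its "shot" number tells which), for a name from the list of things; names that differ only in an ending like _2 or _b are one class to them, and where a whole thing is asked for, a point or a joint stands for the part that bears it (a point fixed in the world has none). Each returns a list of dicts, best first, with "confidence" (0 to 1); they miss things now and then, are a little off and sometimes report something else, mostly with a low value. They report only what shows in the picture. A call takes as long as a camera call. They do not tell look-alikes from the thing itself.
- models.recognise(picture, name): "centre" ([column, row] in pixels, amid what is visible of it).
- models.regions_of(picture, name): "region" (384x512 bool, what is visible of it) and "centre" ([column, row] in pixels, amid what is visible of it).
The state is a dict: "time_s": time; "q": joint angles; "dq": joint speeds; "joint_efforts": joint torques, N m; "eef_pos": TCP position; "eef_rot": TCP orientation; "wrist_force": force on the tool from outside, world axes, zero at the start; "torque": the same for the moment, N m; "opening": opening from 0.0 (shut) to 1.0 (fully open); "grasp_force": force on a finger pad.
Only numpy, scipy, OpenCV 4.12 (cv2) and the standard library are available. Lean on these libraries where they do the work, as an engineer would, in place of code of your own. Each camera call takes 0.05 s, during which the arm holds its last target. There are 200 camera calls.

## Task

The three espresso tools have been put back on one another's mats. Put each on its own mat, standing upright and centred: the tamper on the round rubber mat, the leveller on the square cork mat and the dosing cup on the hexagonal wooden mat. The oblong steel plate is free for parking a tool on the way; do not drop or tip the tools, and leave the bowl, the jar and the mug where they stand.

Things in the scene. Friction and masses are not known exactly. Their poses are not given: they have to be found in the camera images.
- tamper_center (a point): coffee tamper, loose, about 0.3 kg, standing upright on a mat: steel disc foot 58 mm in diameter and 10 mm high, a thin steel neck 18 mm in diameter, above it an upright wooden cylindrical handle 30 mm in diameter from 28 mm to 88 mm above its underside (the place to grip); 88 mm tall in all. The point is on its axis, half-way up (44 mm above its underside); z axis up
- leveller_center (a point): coffee leveller (distributor), loose, about 0.28 kg: a squat metal puck, 38 mm tall; steel foot 52 mm in diameter up to 14 mm, above it a ribbed aluminium collar 58 mm in diameter from 14 mm to 38 mm above its underside (the place to grip); a dark spot in the middle of its top. The point is on its axis, half-way up (19 mm above its underside); z axis up
- dosing_cup_center (a point): dosing cup, loose, about 0.12 kg: an empty open steel cup without a handle, 60 mm tall, straight wall 52 mm in outer diameter up to 50 mm (the place to grip, from outside), flaring to 58 mm at the rim; wall 3 mm. The point is on its axis, half-way up (30 mm above its underside); z axis up
- round_mat: round black rubber mat, 96 mm in diameter, the tamper's own; fixed, lies flat on the table, 4 mm thick; origin at the centre of its underside on the table; the yaw varies
- square_mat: square cork mat, 90 mm by 90 mm, the leveller's own; fixed, lies flat on the table, 4 mm thick; origin at the centre of its underside on the table; the yaw varies
- hex_mat: hexagonal light wooden mat, 100 mm across its corners, the dosing cup's own; fixed, lies flat on the table, 4 mm thick; origin at the centre of its underside on the table; the yaw varies
- spare_plate: oblong steel plate, 120 mm (its x) by 76 mm (its y), empty at the start, belongs to no tool; fixed, lies flat on the table, 4 mm thick; origin at the centre of its underside on the table; the yaw varies
- bowl_center (a point): white cupping bowl, loose, to be left alone: 90 mm in diameter at the rim, 58 mm tall; the point is on its axis half-way up (29 mm)
- jar_center (a point): amber glass jar with a lid, loose, to be left alone: 56 mm in diameter, 80 mm tall; the point is on its axis half-way up (40 mm)
- mug_center (a point): blue ceramic mug, loose, to be left alone: 68 mm in diameter, 70 mm tall, its handle on its +y side reaches about 65 mm from the axis; the point is on its axis half-way up (35 mm)
Not all that is in view belongs to the job. What is shaped like the part that bears leveller_center but blue or yellow is not meant.

How it is judged:
By the outcome, as a careful person would: the job done as asked, in the order asked, and still so for the second after the job is handed in, with the robot touching nothing.
It also fails if it takes over 102 s, if anything falls off the work surface, if the arm or the gripper's body presses on something with over 40 N, if the wrist force passes 120 N, or if a joint passes its speed limit or range.

## Working session

There is one attempt and no reset: what is moved stays moved. The work goes in short steps, Python scripts to look and compute and a tool call to move; the robot and the scene stay as the last step left them, time stands still between calls to the robot, and variables do not carry over. Pictures are saved under pics/ and viewed, at most 14 in all, crops included, and the job is handed in when it is done.

Besides the shell and the picture viewer there is one more tool, called after "Request:" in YAML: its name, and indented under it one key for each argument. send_rows: Moves the arm, as the interface text tells. Its arguments: {"type":"object","properties":{"commands":{"type":"array"},"jaw":{"type":"number"}},"required":["commands"]}

```bash
mkdir -p pics; cat > h.py <<'E'
import numpy as np, cv2
from bench import status, imaging, ctrl, models
def pts(d,mask):
    v,u=np.nonzero(mask&(d["depth"]>0)); z=d["depth"][v,u]; K=d["mtx"]
    p=np.stack([(u-K[0,2])/K[0,0]*z,(v-K[1,2])/K[1,1]*z,z],1)
    T=np.array(d["pose"]); return p@T[:3,:3].T+T[:3,3]
E
python3 - <<'E'
from h import *
s=status.get_obs(); print(s)
for c in ["scene","side"]:
    d=imaging.camera(c); cv2.imwrite(f"pics/{c}0.png",d["image"]); print(c,np.round(d["pose"],3).tolist())
    for n in ["tamper_center","leveller_center","dosing_cup_center","round_mat","square_mat","hex_mat","spare_plate","bowl_center","jar_center","mug_center"]:
        for r in models.regions_of(d,n)[:3]:
            p=pts(d,r["region"]); 
            if len(p)<5: continue
            lo,hi=np.percentile(p,[2,98],axis=0)
            print(n,round(r["confidence"],2),np.round(r["centre"]),len(p),"mid",np.round((lo+hi)/2,3),"ext",np.round(hi-lo,3))
E
```

```text
{'time_s': 0.0, 'q': array([-2.06316364e-01,  1.81562126e-01,  1.60801197e+00,  3.59791613e-05,
        1.35382137e+00, -2.06306316e-01]), 'dq': array([-1.26093791e-03, -7.83652020e-06, -1.24364532e-03,  1.42948357e-04,
        2.42832254e-04,  5.61851192e-04]), 'joint_efforts': array([ 3.41415571e-04, -4.44869328e+01, -3.51340663e+01, -2.51131587e-04,
        9.11703974e-03,  3.43231875e-05]), 'eef_pos': array([5.74744052e-01, 6.68875965e-05, 4.03770115e-01]), 'eef_rot': array([-7.64057113e-04,  7.07112796e-01,  7.07100192e-01, -4.78603756e-04]), 'wrist_force': array([-0.17468358, -0.07844821, -0.09518656]), 'torque': array([ 0.0546882 ,  0.06447575, -0.01055252]), 'grasp_force': 0.0, 'opening': 1.0032191446044831}
scene [[-0.878, 0.354, -0.322, 0.753], [0.478, 0.672, -0.565, 0.471], [0.016, -0.65, -0.76, 0.696], [0.0, 0.0, 0.0, 1.0]]
tamper_center 0.77 [282. 250.] 970 mid [0.491 0.105 0.05 ] ext [0.05  0.051 0.088]
leveller_center 0.91 [259. 138.] 564 mid [ 0.37  -0.196  0.022] ext [0.052 0.053 0.04 ]
leveller_center 0.72 [291. 159.] 593 mid [ 0.341 -0.102  0.023] ext [0.052 0.052 
[... 1432 characters left out ...]
mid [0.643 0.01  0.004] ext [0.091 0.087 0.006]
square_mat 0.58 [222. 194.] 604 mid [0.482 0.1   0.003] ext [0.099 0.094 0.007]
square_mat 0.55 [371. 244.] 1640 mid [ 0.644 -0.192  0.004] ext [0.111 0.113 0.004]
hex_mat 0.9 [267. 245.] 521 mid [ 0.475 -0.082  0.003] ext [0.082 0.081 0.005]
hex_mat 0.66 [374. 243.] 1664 mid [ 0.644 -0.192  0.004] ext [0.113 0.113 0.004]
spare_plate 0.63 [372. 243.] 1662 mid [ 0.644 -0.192  0.004] ext [0.113 0.114 0.004]
bowl_center 0.8 [191. 147.] 921 mid [0.481 0.27  0.03 ] ext [0.08  0.084 0.057]
jar_center 0.83 [341. 295.] 2149 mid [ 0.468 -0.29   0.041] ext [0.05  0.049 0.08 ]
mug_center 0.97 [261. 145.] 806 mid [0.644 0.199 0.036] ext [0.063 0.065 0.067]
```

View pics/scene0.png

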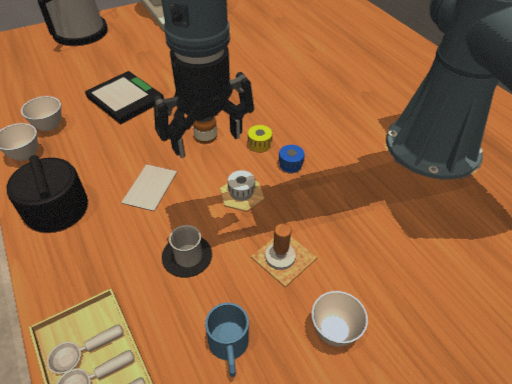

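View pics/side0.png

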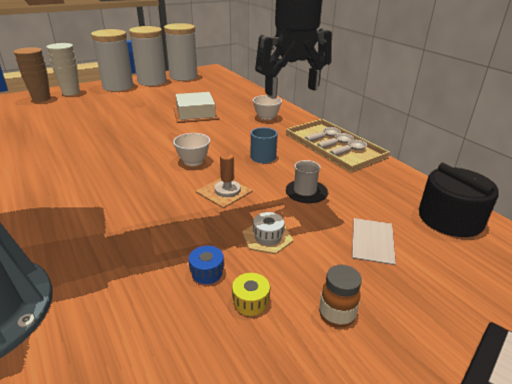

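The grey leveller stands on the hex mat (scene pixel 240,185), the cup on the round mat (186,245) and the tamper on the square mat (281,248). The plate at (150,187) is empty. The blue and yellow pucks are decoys. Next I'll refine the positions with the wrist camera.

```bash
cat >> h.py <<'E'
def wpts(d,mask):
    v,u=np.nonzero(mask&(d["depth"]>0)); z=d["depth"][v,u]; K=d["mtx"]
    a=(u-K[0,2])/K[0,0]; b=(v-K[1,2])/K[1,1]; t=np.hypot(a,b)+1e-9; s=z*np.tan(t)/t
    p=np.stack([a*s,b*s,z],1); T=np.array(d["pose"]); return p@T[:3,:3].T+T[:3,3]
def fit(n,p):
    if "mat" in n or "plate" in n:
        q=p[(p[:,2]<.012)][:,:2].astype(np.float32)*1000
        h=cv2.convexHull(q)
        if n=="round_mat": return cv2.minEnclosingCircle(h)
        return cv2.minAreaRect(h), cv2.contourArea(h)
    top=np.percentile(p[:,2],97); q=p[p[:,2]>top-.006][:,:2].astype(np.float32)*1000
    return cv2.minEnclosingCircle(cv2.convexHull(q)), top
def look(cam,names,save=None,k=1):
    d=imaging.camera(cam)
    if save: cv2.imwrite(f"pics/{save}.png",d["image"])
    for n in names:
        for r in models.regions_of(d,n)[:k]:
            p=(wpts if cam=="wrist" else pts)(d,r["region"])
            if len(p)>20: print(cam,n,round(r["confidence"],2),np.round(r["centre"]),len(p),np.array2string(np.hstack([np.ravel(x) for x in np.ravel(np.array(fit(n,p),dtype=object))]) if 0 else np.array([0])) if 0 else fit(n,p))
E
sed -i 's/,np.array2string.*else fit(n,p))/,fit(n,p))/' h.py
python3 - <<'E'
from h import *
N=["tamper_center","leveller_center","dosing_cup_center","round_mat","square_mat","hex_mat","spare_plate"]
look("wrist",N,"w0",2); look("scene",N,None,1); look("side",N,None,1)
E
```

```text
wrist tamper_center 0.58 [181.  78.] 1927 (((491.0005187988281, 102.65821838378906), 14.790236473083496), np.float64(0.0943205620626988))
wrist leveller_center 0.88 [ 93. 239.] 1390 (((339.76580810546875, -104.19927215576172), 29.500560760498047), np.float64(0.04080059102040189))
wrist leveller_center 0.71 [181. 227.] 1625 (((479.6224670410156, -79.77532196044922), 29.397857666015625), np.float64(0.04483036916369291))
wrist dosing_cup_center 0.68 [319. 158.] 2342 (((643.1689453125, 18.47260856628418), 29.07158660888672), np.float64(0.06604849170607394))
wrist dosing_cup_center 0.38 [304. 287.] 3035 (((643.3380737304688, -182.62733459472656), 64.84208679199219), np.float64(0.006803201440670289))
wrist round_mat 0.56 [294. 136.] 1911 ((645.7937622070312, 13.903599739074707), 49.202491760253906)
wrist square_mat 0.96 [175.  63.] 2775 (((483.4920654296875, 106.09666442871094), (90.95211791992188, 90.84194946289062), 15.934223175048828), 8109.96736279584)
wrist hex_mat 0.57 [192. 204.] 1531 (((482.6852111816406, -68.6249771118164), (84.0736083984375, 85.91045379638672), 73.55115509033203)
[... 1628 characters left out ...]
g_cup_center 0.59 [306. 175.] 695 (((642.873779296875, 15.666741371154785), 30.244159698486328), np.float64(0.0633152158451376))
side round_mat 0.84 [311. 194.] 490 ((646.3154296875, 11.040545463562012), 52.040672302246094)
side square_mat 0.68 [220. 194.] 548 (((484.5700988769531, 104.91554260253906), (99.43098449707031, 90.96053314208984), 15.604116439819336), 7895.5333155442495)
side hex_mat 0.8 [264. 246.] 618 (((471.3170166015625, -85.34962463378906), (73.95886993408203, 97.14631652832031), 53.204959869384766), 5720.991418966616)
side spare_plate 0.55 [373. 243.] 1579 (((648.022216796875, -186.6790313720703), (128.10877990722656, 75.04983520507812), 44.591156005859375), 9081.2615719866)
```

View pics/w0.png

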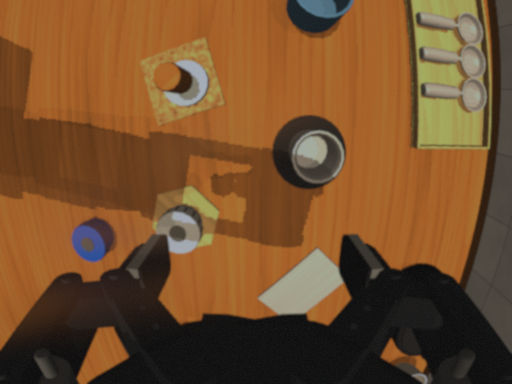

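Wrist view: tamper top at (170,77), cup at (318,157), leveller at (180,232), plate at (302,283), which matches the measurements. I'll go in the listed order: park the cup on the plate, then tamper to round, leveller to square, cup to hex.

Request:
send_rows:
  commands:
    - [[0.12, 0.45, 0.82, 0, 0, 0], [0.12, 0.45, 0.82, 0, 0, 0], [0.12, 0.45, 0.82, 0, 0, 0], [0.12, 0.46, 0.82, 0, 0, 0], [0.12, 0.46, 0.82, 0, 0, 0], [0, 0, 0, 0, 0, 0], [0, 0, 0, 0, 0, 0]]
  jaw: 1

```text
time_s: 2.88
eef_pos: [0.6426, 0.0182, 0.2796]
eef_rot: [-0.002, 0.707, 0.707, -0.001]
wrist_force: [1.0, -0.3, 0.1]
opening: 0.997
grasp_force: 0.0
```

Request:
send_rows:
  commands:
    - [[0, 0, 0.8, 0, 0, 0], [0, 0, 0.8, 0, 0, 0], [0, 0, 0.8, 0, 0, 0], [0, 0, 0.6, 0, 0, 0], [0, 0, 0.25, 0, 0, 0], [0, 0, 0, 0, 0, 0]]

```text
time_s: 3.38
eef_pos: [0.6425, 0.0179, 0.184]
eef_rot: [-0.001, 0.707, 0.707, -0.0]
wrist_force: [-0.8, -0.2, 0.2]
opening: 1.003
grasp_force: 0.0
```

Request:
send_rows:
  commands:
    - [[0, 0, 0, 0, 0, 0], [0, 0, 0, 0, 0, 0], [0, 0, 0, 0, 0, 0], [0, 0, 0, 0, 0, 0], [0, 0, 0, 0, 0, 0], [0, 0, 0, 0, 0, 0], [0, 0, 0, 0, 0, 0], [0, 0, 0, 0, 0, 0]]
  jaw: 0

```text
time_s: 4.05
eef_pos: [0.6439, 0.0179, 0.1867]
eef_rot: [0.001, 0.707, 0.707, 0.001]
wrist_force: [-3.4, -0.2, 6.5]
opening: 0.613
grasp_force: 54.2
```

Request:
send_rows:
  commands:
    - [[0, 0, -0.5, 0, 0, 0], [0, 0, -0.8, 0, 0, 0], [-0.6, 0, -0.5, 0, 0, 0], [-0.9, 0, 0, 0, 0, 0], [-0.9, 0, 0, 0, 0, 0], [-0.9, 0, 0, 0, 0, 0], [-0.9, 0, 0, 0, 0, 0], [-0.9, 0, 0, 0, 0, 0]]

```text
time_s: 4.72
eef_pos: [0.6433, -0.1362, 0.2402]
eef_rot: [0.001, 0.707, 0.707, 0.0]
wrist_force: [0.3, -0.7, -1.3]
opening: 0.612
grasp_force: 55.8
```

Request:
send_rows:
  commands:
    - [[-0.9, 0.1, 0, 0, 0, 0], [-0.6, 0.05, 0, 0, 0, 0], [-0.25, 0, 0.5, 0, 0, 0], [0, 0, 0.5, 0, 0, 0], [0, 0, 0, 0, 0, 0], [0, 0, 0, 0, 0, 0]]

```text
time_s: 5.22
eef_pos: [0.6464, -0.1854, 0.2053]
eef_rot: [-0.003, 0.707, 0.708, -0.001]
wrist_force: [0.6, -0.5, -1.9]
opening: 0.61
grasp_force: 55.8
```

Request:
send_rows:
  commands:
    - [[0, 0, 0.3, 0, 0, 0], [0, 0, 0.2, 0, 0, 0], [0, 0, 0.13, 0, 0, 0], [0, 0, 0, 0, 0, 0], [0, 0, 0, 0, 0, 0]]

```text
time_s: 5.63
eef_pos: [0.6476, -0.1871, 0.1889]
eef_rot: [-0.0, 0.707, 0.707, -0.0]
wrist_force: [-0.7, -0.6, -1.1]
opening: 0.613
grasp_force: 55.8
```

Request:
send_rows:
  commands:
    - [[0, 0, 0.07, 0, 0, 0], [0, 0, 0, 0, 0, 0], [0, 0, 0, 0, 0, 0]]

```text
time_s: 5.88
eef_pos: [0.6477, -0.1876, 0.1874]
eef_rot: [0.0, 0.707, 0.707, 0.0]
wrist_force: [-0.8, 0.4, -0.4]
opening: 0.61
grasp_force: 55.8
```

Request:
send_rows:
  commands:
    - [[0, 0, 0.04, 0, 0, 0], [0, 0, 0, 0, 0, 0], [0, 0, 0, 0, 0, 0]]

```text
time_s: 6.13
eef_pos: [0.6478, -0.1877, 0.1868]
eef_rot: [0.0, 0.707, 0.707, 0.0]
wrist_force: [-0.8, 1.0, 4.3]
opening: 0.61
grasp_force: 55.7
```

Request:
send_rows:
  commands:
    - [[0, 0, 0, 0, 0, 0], [0, 0, 0, 0, 0, 0], [0, 0, 0, 0, 0, 0], [0, 0, 0, 0, 0, 0], [0, 0, 0, 0, 0, 0], [0, 0, 0, 0, 0, 0]]
  jaw: 1

```text
time_s: 6.63
eef_pos: [0.6476, -0.1875, 0.1859]
eef_rot: [-0.0, 0.707, 0.707, -0.0]
wrist_force: [-0.7, -0.4, -0.5]
opening: 0.998
grasp_force: 0.0
```

Request:
send_rows:
  commands:
    - [[0, 0, -0.7, 0, 0, 0], [0, 0, -0.9, 0, 0, 0], [0, 0, -0.9, 0, 0, 0], [0.3, -0.2, -0.9, 0, 0, 0], [0.85, -0.45, -0.2, 0, 0, 0], [0.85, -0.45, 0, 0, 0, 0], [0.85, -0.45, 0, 0, 0, 0], [0.85, -0.45, 0, 0, 0, 0]]

```text
time_s: 7.3
eef_pos: [0.5869, -0.0756, 0.2944]
eef_rot: [0.0, 0.707, 0.707, 0.0]
wrist_force: [0.1, 0.6, 0.0]
opening: 1.0
grasp_force: 0.0
```

Request:
send_rows:
  commands:
    - [[0.85, -0.45, 0, 0, 0, 0], [0.85, -0.45, 0, 0, 0, 0], [0.85, -0.45, 0, 0, 0, 0], [0.85, -0.45, 0, 0, 0, 0], [0.85, -0.45, 0, 0, 0, 0], [0.85, -0.5, 0, 0, 0, 0], [0, 0, 0, 0, 0, 0], [0, 0, 0, 0, 0, 0]]

```text
time_s: 7.97
eef_pos: [0.5045, 0.0777, 0.2941]
eef_rot: [0.0, 0.706, 0.708, 0.0]
wrist_force: [0.2, -0.1, 1.5]
opening: 1.006
grasp_force: 0.0
```

```bash
python3 - <<'E'
from h import *
look("wrist",["tamper_center","round_mat","square_mat"],"w1"); look("scene",["round_mat","dosing_cup_center"]); print(status.get_obs()["eef_pos"])
E
```

```text
wrist tamper_center 0.68 [237. 160.] 3907 (((490.533935546875, 103.1448745727539), 14.82930850982666), np.float64(0.09424093929944419))
wrist round_mat 0.56 [394. 231.] 3712 ((647.3292846679688, 13.24126148223877), 50.99462127685547)
wrist square_mat 0.58 [214. 136.] 6110 (((483.0126647949219, 105.94439697265625), (92.892578125, 92.68307495117188), 16.029298782348633), 8458.745299791452)
scene round_mat 0.55 [185. 253.] 1655 ((643.7188110351562, 14.794220924377441), 49.03881072998047)
scene dosing_cup_center 0.88 [146. 178.] 873 (((647.152587890625, -186.67910766601562), 29.12013816833496), np.float64(0.06524329708341761))
[0.50555736 0.07570949 0.29393883]
```

Request:
send_rows:
  commands:
    - [[0.45, -0.25, 0, 0, 0, 0], [0.45, -0.25, 0, 0, 0, 0], [0, 0, 0, 0, 0, 0], [0, 0, 0, 0, 0, 0]]

```text
time_s: 8.65
eef_pos: [0.4902, 0.1035, 0.2939]
eef_rot: [0.0, 0.707, 0.707, -0.0]
wrist_force: [-0.7, -0.2, -0.3]
opening: 0.997
grasp_force: 0.0
```

Request:
send_rows:
  commands:
    - [[0, 0, 0.6, 0, 0, 0], [0, 0, 0.7, 0, 0, 0], [0, 0, 0.7, 0, 0, 0], [0, 0, 0.5, 0, 0, 0], [0, 0, 0.1, 0, 0, 0], [0, 0, 0, 0, 0, 0]]

```text
time_s: 9.15
eef_pos: [0.49, 0.1028, 0.215]
eef_rot: [-0.001, 0.707, 0.707, -0.001]
wrist_force: [-0.2, 0.8, -0.2]
opening: 1.0
grasp_force: 0.0
```

Request:
send_rows:
  commands:
    - [[0, 0, 0, 0, 0, 0], [0, 0, 0, 0, 0, 0], [0, 0, 0, 0, 0, 0], [0, 0, 0, 0, 0, 0], [0, 0, 0, 0, 0, 0], [0, 0, 0, 0, 0, 0], [0, 0, 0, 0, 0, 0], [0, 0, 0, 0, 0, 0]]
  jaw: 0

```text
time_s: 9.82
eef_pos: [0.4905, 0.1035, 0.2169]
eef_rot: [0.0, 0.707, 0.707, 0.0]
wrist_force: [-2.2, -0.5, 7.2]
opening: 0.337
grasp_force: 58.8
```

Request:
send_rows:
  commands:
    - [[0, 0, 0, 0, 0, 0], [0, 0, 0, 0, 0, 0], [0, 0, 0, 0, 0, 0], [0, 0, 0, 0, 0, 0]]

```text
time_s: 10.15
eef_pos: [0.4905, 0.1035, 0.2169]
eef_rot: [0.0, 0.707, 0.707, 0.0]
wrist_force: [-1.9, -1.0, 6.2]
opening: 0.34
grasp_force: 58.8
```

Request:
send_rows:
  commands:
    - [[0, 0, -0.4, 0, 0, 0], [0, 0, -0.7, 0, 0, 0], [0, 0, -0.6, 0, 0, 0], [-0.3, 0.45, 0, 0, 0, 0], [-0.4, 0.7, 0, 0, 0, 0], [-0.4, 0.7, 0, 0, 0, 0], [-0.4, 0.7, 0, 0, 0, 0], [-0.4, 0.7, 0, 0, 0, 0]]

```text
time_s: 10.82
eef_pos: [0.5882, 0.0461, 0.2666]
eef_rot: [-0.0, 0.707, 0.707, -0.0]
wrist_force: [-0.6, 0.7, -2.1]
opening: 0.339
grasp_force: 59.9
```

Request:
send_rows:
  commands:
    - [[-0.4, 0.7, 0, 0, 0, 0], [-0.4, 0.7, 0, 0, 0, 0], [-0.28, 0.5, 0, 0, 0, 0], [0, 0, 0.5, 0, 0, 0], [0, 0, 0.4, 0, 0, 0], [0, 0, 0, 0, 0, 0], [0, 0, 0, 0, 0, 0]]

```text
time_s: 11.4
eef_pos: [0.6432, 0.0146, 0.2379]
eef_rot: [-0.002, 0.707, 0.707, -0.001]
wrist_force: [-0.1, -0.3, -1.9]
opening: 0.332
grasp_force: 59.9
```

Request:
send_rows:
  commands:
    - [[-0.01, 0.04, 0.3, 0, 0, 0], [0, 0, 0.2, 0, 0, 0], [0, 0, 0.15, 0, 0, 0], [0, 0, 0.04, 0, 0, 0], [0, 0, 0, 0, 0, 0], [0, 0, 0, 0, 0, 0]]

```text
time_s: 11.9
eef_pos: [0.6459, 0.0139, 0.2194]
eef_rot: [0.0, 0.707, 0.707, 0.0]
wrist_force: [0.4, 0.4, -2.4]
opening: 0.338
grasp_force: 59.9
```

Request:
send_rows:
  commands:
    - [[0, -0.03, 0.07, 0, 0, 0], [0, 0, 0.04, 0, 0, 0], [0, 0, 0, 0, 0, 0], [0, 0, 0, 0, 0, 0]]

```text
time_s: 12.23
eef_pos: [0.6451, 0.0138, 0.2169]
eef_rot: [0.0, 0.707, 0.707, 0.0]
wrist_force: [-2.6, 0.5, 4.1]
opening: 0.341
grasp_force: 60.2
```

Request:
send_rows:
  commands:
    - [[0, 0, 0, 0, 0, 0], [0, 0, 0, 0, 0, 0], [0, 0, 0, 0, 0, 0], [0, 0, 0, 0, 0, 0], [0, 0, 0, 0, 0, 0], [0, 0, 0, 0, 0, 0]]
  jaw: 1

```text
time_s: 12.73
eef_pos: [0.6449, 0.0138, 0.2159]
eef_rot: [-0.0, 0.707, 0.707, -0.0]
wrist_force: [0.0, 0.0, -1.4]
opening: 1.0
grasp_force: 0.0
```

Request:
send_rows:
  commands:
    - [[0, 0, -0.5, 0, 0, 0], [0, 0, -0.8, 0, 0, 0], [0, 0, -0.9, 0, 0, 0], [0, 0, -0.6, 0, 0, 0], [-0.35, -0.6, 0, 0, 0, 0], [-0.35, -0.6, 0, 0, 0, 0], [-0.35, -0.6, 0, 0, 0, 0], [-0.35, -0.6, 0, 0, 0, 0]]

```text
time_s: 13.4
eef_pos: [0.5722, -0.0285, 0.3014]
eef_rot: [0.001, 0.707, 0.707, 0.0]
wrist_force: [0.2, -0.1, -0.5]
opening: 0.996
grasp_force: 0.0
```

Request:
send_rows:
  commands:
    - [[-0.35, -0.6, 0, 0, 0, 0], [-0.35, -0.6, 0, 0, 0, 0], [-0.35, -0.6, 0, 0, 0, 0], [-0.35, -0.6, 0, 0, 0, 0], [-0.33, -0.7, 0, 0, 0, 0], [0, 0, 0, 0, 0, 0], [0, 0, 0, 0, 0, 0]]

```text
time_s: 13.98
eef_pos: [0.4797, -0.0805, 0.3011]
eef_rot: [0.001, 0.708, 0.707, 0.0]
wrist_force: [-0.1, -0.2, 0.7]
opening: 1.0
grasp_force: 0.0
```

```bash
python3 - <<'E'
from h import *
look("wrist",["leveller_center","hex_mat","tamper_center","square_mat"],"w2",2); look("scene",["tamper_center","square_mat"]); print(status.get_obs()["eef_pos"])
E
```

```text
wrist leveller_center 0.89 [170. 296.] 466 (((425.05059814453125, -135.19317626953125), 76.83056640625), np.float64(0.04022699513086139))
wrist leveller_center 0.83 [253. 188.] 4023 (((479.3928527832031, -79.47901153564453), 29.196758270263672), np.float64(0.0447802049047231))
wrist hex_mat 0.78 [255. 154.] 3158 (((481.1877746582031, -68.79130554199219), (81.82501983642578, 86.45600128173828), 75.66814422607422), 5805.459271864471)
wrist hex_mat 0.74 [412. 270.] 615 (((644.6854248046875, -164.8912811279297), (34.9419059753418, 7.625823020935059), 7.8357672691345215), 189.0517835947685)
wrist tamper_center 0.93 [437.  92.] 3941 (((644.049072265625, 12.945369720458984), 14.922974586486816), np.float64(0.09408352028319387))
wrist tamper_center 0.36 [396.  87.] 2957 (((645.4935302734375, 15.861282348632812), 49.596744537353516), np.float64(0.0068555088930550715))
wrist square_mat 0.78 [255.  14.] 3005 (((490.3586730957031, 83.14446258544922), (92.7479248046875, 42.90072250366211), 15.85340690612793), 2864.2287323951605)
scene tamper_center 0.88 [186. 248.] 967 (((644.3676147460938, 13.753976821899414), 14.808895111083984), np.float64(0.09363257116842492))
scene square_mat 0.95 [284. 262.] 1945 (((481.5085754394531, 104.10379028320312), (93.93913269042969, 95.44864654541016), 15.586810111999512), 8649.672265353962)
[ 0.48027874 -0.07978755  0.29989979]
```

Request:
send_rows:
  commands:
    - [[0, -0.03, 0.8, 0, 0, 0], [0, 0, 0.9, 0, 0, 0], [0, 0, 0.9, 0, 0, 0], [0, 0, 0.8, 0, 0, 0], [0, 0, 0.45, 0, 0, 0], [0, 0, 0.12, 0, 0, 0], [0, 0, 0, 0, 0, 0]]

```text
time_s: 14.97
eef_pos: [0.4786, -0.0798, 0.1798]
eef_rot: [-0.001, 0.707, 0.707, -0.0]
wrist_force: [0.1, 0.0, -0.5]
opening: 0.999
grasp_force: 0.0
```

Request:
send_rows:
  commands:
    - [[0, 0, 0, 0, 0, 0], [0, 0, 0, 0, 0, 0], [0, 0, 0, 0, 0, 0], [0, 0, 0, 0, 0, 0], [0, 0, 0, 0, 0, 0], [0, 0, 0, 0, 0, 0], [0, 0, 0, 0, 0, 0], [0, 0, 0, 0, 0, 0]]
  jaw: 0

```text
time_s: 15.63
eef_pos: [0.4798, -0.0804, 0.1825]
eef_rot: [0.001, 0.707, 0.707, 0.001]
wrist_force: [-0.8, 0.6, 5.5]
opening: 0.665
grasp_force: 63.5
```

Request:
send_rows:
  commands:
    - [[0, 0, -0.4, 0, 0, 0], [0, 0, -0.6, 0, 0, 0], [0, 0, -0.5, 0, 0, 0], [0.5, 0, 0, 0, 0, 0], [0.8, 0, 0, 0, 0, 0], [0.8, 0, 0, 0, 0, 0], [0.8, 0, 0, 0, 0, 0], [0.8, 0, 0, 0, 0, 0]]

```text
time_s: 16.3
eef_pos: [0.4788, 0.0319, 0.2264]
eef_rot: [0.0, 0.707, 0.707, 0.0]
wrist_force: [0.1, -0.3, -3.6]
opening: 0.661
grasp_force: 64.8
```

Request:
send_rows:
  commands:
    - [[0.8, 0.05, 0, 0, 0, 0], [0.8, 0.05, 0, 0, 0, 0], [0.6, 0, 0, 0, 0, 0], [0.28, 0, 0, 0, 0, 0], [0, 0, 0.5, 0, 0, 0], [0, 0, 0.2, 0, 0, 0], [0, 0, 0, 0, 0, 0], [0, 0, 0, 0, 0, 0]]

```text
time_s: 16.97
eef_pos: [0.4818, 0.1048, 0.2046]
eef_rot: [-0.0, 0.707, 0.707, -0.001]
wrist_force: [0.7, -0.3, -2.7]
opening: 0.661
grasp_force: 64.7
```

Contact is expected near 0.1825.

Request:
send_rows:
  commands:
    - [[0.01, 0.04, 0.3, 0, 0, 0], [0, 0, 0.2, 0, 0, 0], [0, 0, 0.14, 0, 0, 0], [0, 0, 0.07, 0, 0, 0], [0, 0, 0, 0, 0, 0], [0, 0, 0, 0, 0, 0]]

```text
time_s: 17.47
eef_pos: [0.4832, 0.1055, 0.1834]
eef_rot: [-0.0, 0.707, 0.707, -0.0]
wrist_force: [-0.7, 0.6, -3.3]
opening: 0.656
grasp_force: 64.8
```

Request:
send_rows:
  commands:
    - [[0, 0, 0.05, 0, 0, 0], [0, 0, 0, 0, 0, 0], [0, 0, 0, 0, 0, 0]]

```text
time_s: 17.72
eef_pos: [0.4834, 0.1056, 0.1825]
eef_rot: [0.0, 0.707, 0.707, 0.0]
wrist_force: [0.1, -0.4, 1.7]
opening: 0.66
grasp_force: 65.1
```

Request:
send_rows:
  commands:
    - [[0, 0, 0, 0, 0, 0], [0, 0, 0, 0, 0, 0], [0, 0, 0, 0, 0, 0], [0, 0, 0, 0, 0, 0], [0, 0, 0, 0, 0, 0], [0, 0, 0, 0, 0, 0]]
  jaw: 1

```text
time_s: 18.22
eef_pos: [0.4833, 0.1056, 0.1821]
eef_rot: [0.0, 0.707, 0.707, 0.0]
wrist_force: [0.7, 0.1, 0.4]
opening: 0.999
grasp_force: 0.0
```

Request:
send_rows:
  commands:
    - [[0, 0, -0.5, 0, 0, 0], [0, 0, -0.8, 0, 0, 0], [0, 0, -0.9, 0, 0, 0], [0, 0, -0.9, 0, 0, 0], [-0.75, 0.4, -0.6, 0, 0, 0], [-0.75, 0.4, 0, 0, 0, 0], [-0.75, 0.4, 0, 0, 0, 0], [-0.75, 0.4, 0, 0, 0, 0]]

```text
time_s: 18.88
eef_pos: [0.5317, 0.0148, 0.2939]
eef_rot: [0.001, 0.707, 0.707, 0.0]
wrist_force: [0.2, -0.2, 0.6]
opening: 1.002
grasp_force: 0.0
```

Request:
send_rows:
  commands:
    - [[-0.75, 0.4, 0, 0, 0, 0], [-0.75, 0.4, 0, 0, 0, 0], [0, 0, 0, 0, 0, 0], [0, 0, 0, 0, 0, 0]]

```text
time_s: 19.22
eef_pos: [0.5555, -0.0305, 0.2929]
eef_rot: [-0.0, 0.708, 0.706, 0.0]
wrist_force: [0.1, -0.3, 1.2]
opening: 1.002
grasp_force: 0.0
```

```bash
python3 - <<'E'
from h import *
look("wrist",["leveller_center","hex_mat","dosing_cup_center","square_mat"],"w3",2); look("scene",["leveller_center","hex_mat","dosing_cup_center"],None); look("side",["hex_mat"]); print(status.get_obs()["eef_pos"])
E
```

```text
wrist leveller_center 0.91 [ 53. 256.] 2060 (((397.612548828125, -66.25914001464844), 97.44766998291016), np.float64(0.040613212390952676))
wrist leveller_center 0.61 [164.  31.] 4053 (((483.4916076660156, 105.4407730102539), 29.509689331054688), np.float64(0.04500367721641757))
wrist hex_mat 0.74 [181. 222.] 5212 (((480.1039733886719, -75.26741790771484), (96.69474792480469, 86.79725646972656), 74.80181121826172), 6457.308156007435)
wrist dosing_cup_center 0.87 [329. 313.] 368 (((634.4662475585938, -167.22348022460938), 9.937297821044922), np.float64(0.029985464352957535))
wrist square_mat 0.69 [192.  64.] 4120 (((482.4762878417969, 105.2132568359375), (92.63957214355469, 89.42019653320312), 15.241174697875977), 7243.520224874839)
scene leveller_center 0.85 [283. 249.] 901 (((483.26513671875, 106.0732421875), 29.56725311279297), np.float64(0.04516724677373518))
scene hex_mat 0.83 [242. 194.] 1058 (((478.7136535644531, -74.90612030029297), (95.97684478759766, 86.53839874267578), 70.41653442382812), 6595.552017971)
scene dosing_cup_center 0.75 [147. 179.] 914 (((647.3701171875, -186.48074340820312), 29.6123104095459), np.float64(0.0656296681095498))
side hex_mat 0.89 [266. 238.] 1215 (((477.81573486328125, -79.23084259033203), (97.98629760742188, 87.38521575927734), 75.88186645507812), 6733.658620265953)
[ 0.55515555 -0.02906147  0.29317055]
```

View pics/w3.png

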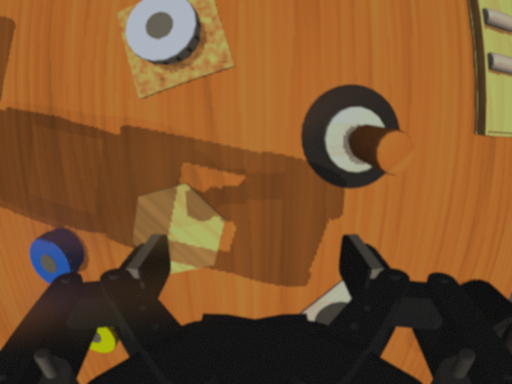

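The wrist view shows the leveller at (162,27) on cork, the tamper at (370,145) on rubber, and the hex mat at (181,222) free. The hex centre is about (0.4796, -0.0754).

Request:
send_rows:
  commands:
    - [[-0.75, 0.44, 0, 0, 0, 0], [-0.75, 0.44, 0, 0, 0, 0], [-0.75, 0.44, 0, 0, 0, 0], [-0.75, 0.44, 0, 0, 0, 0], [-0.75, 0.44, 0, 0, 0, 0], [-0.75, 0.44, 0, 0, 0, 0], [-0.76, 0.43, 0, 0, 0, 0], [0, 0, 0, 0, 0, 0]]

```text
time_s: 20.43
eef_pos: [0.6487, -0.1914, 0.2933]
eef_rot: [0.002, 0.708, 0.706, -0.0]
wrist_force: [-0.1, -0.1, -0.6]
opening: 0.998
grasp_force: 0.0
```

Request:
send_rows:
  commands:
    - [[0, 0, 0, 0, 0, 0], [0, 0, 0.3, 0, 0, 0], [0, 0, 0, 0, 0, 0]]

```text
time_s: 20.68
eef_pos: [0.6464, -0.186, 0.2819]
eef_rot: [-0.002, 0.707, 0.707, -0.0]
wrist_force: [-0.3, 0.0, -0.0]
opening: 1.0
grasp_force: 0.0
```

Request:
send_rows:
  commands:
    - [[0, 0, 0.7, 0, 0, 0], [0, 0, 0.8, 0, 0, 0], [0, 0, 0.8, 0, 0, 0], [0, 0, 0.6, 0, 0, 0], [0, 0, 0.35, 0, 0, 0], [0, 0, 0, 0, 0, 0], [0, 0, 0, 0, 0, 0]]

```text
time_s: 21.27
eef_pos: [0.6471, -0.1865, 0.1864]
eef_rot: [-0.001, 0.707, 0.707, -0.0]
wrist_force: [0.4, -0.5, 0.0]
opening: 0.999
grasp_force: 0.0
```

Request:
send_rows:
  commands:
    - [[0, 0, 0, 0, 0, 0], [0, 0, 0, 0, 0, 0], [0, 0, 0, 0, 0, 0], [0, 0, 0, 0, 0, 0], [0, 0, 0, 0, 0, 0], [0, 0, 0, 0, 0, 0], [0, 0, 0, 0, 0, 0], [0, 0, 0, 0, 0, 0]]
  jaw: 0

```text
time_s: 21.93
eef_pos: [0.6479, -0.1875, 0.1887]
eef_rot: [0.001, 0.707, 0.707, 0.0]
wrist_force: [-2.1, 1.0, 5.2]
opening: 0.606
grasp_force: 61.4
```

Request:
send_rows:
  commands:
    - [[0, 0, -0.5, 0, 0, 0], [0, 0, -0.7, 0, 0, 0], [0, 0, -0.6, 0, 0, 0], [0.25, -0.4, 0, 0, 0, 0], [0.45, -0.65, 0, 0, 0, 0], [0.45, -0.65, 0, 0, 0, 0], [0.45, -0.65, 0, 0, 0, 0], [0.45, -0.65, 0, 0, 0, 0]]

```text
time_s: 22.6
eef_pos: [0.5565, -0.1252, 0.242]
eef_rot: [0.001, 0.707, 0.707, 0.0]
wrist_force: [-0.0, -0.3, -2.1]
opening: 0.61
grasp_force: 62.0
```

Request:
send_rows:
  commands:
    - [[0.45, -0.65, 0, 0, 0, 0], [0.45, -0.65, 0, 0, 0, 0], [0.45, -0.65, 0, 0, 0, 0], [0.33, -0.65, 0, 0, 0, 0], [0, 0, 0.5, 0, 0, 0], [0, 0, 0.5, 0, 0, 0], [0, 0, 0, 0, 0, 0], [0, 0, 0, 0, 0, 0]]

```text
time_s: 23.27
eef_pos: [0.4793, -0.0753, 0.2112]
eef_rot: [-0.0, 0.707, 0.707, -0.0]
wrist_force: [0.7, 0.1, -0.5]
opening: 0.609
grasp_force: 62.2
```

Request:
send_rows:
  commands:
    - [[0, 0, 0.3, 0, 0, 0], [0, 0, 0.2, 0, 0, 0], [0, 0, 0.13, 0, 0, 0], [0, 0, 0.07, 0, 0, 0], [0, 0, 0, 0, 0, 0], [0, 0, 0, 0, 0, 0]]

```text
time_s: 23.77
eef_pos: [0.4794, -0.0753, 0.1895]
eef_rot: [-0.0, 0.707, 0.707, -0.0]
wrist_force: [-0.3, 0.3, 0.4]
opening: 0.61
grasp_force: 62.2
```

Request:
send_rows:
  commands:
    - [[0, 0, 0.05, 0, 0, 0], [0, 0, 0, 0, 0, 0], [0, 0, 0, 0, 0, 0]]

```text
time_s: 24.02
eef_pos: [0.4796, -0.0754, 0.1887]
eef_rot: [0.0, 0.707, 0.707, 0.0]
wrist_force: [-2.3, -0.4, 6.2]
opening: 0.612
grasp_force: 62.4
```

Request:
send_rows:
  commands:
    - [[0, 0, 0, 0, 0, 0], [0, 0, 0, 0, 0, 0], [0, 0, 0, 0, 0, 0], [0, 0, 0, 0, 0, 0], [0, 0, 0, 0, 0, 0], [0, 0, 0, 0, 0, 0]]
  jaw: 1

```text
time_s: 24.52
eef_pos: [0.4793, -0.0753, 0.188]
eef_rot: [-0.0, 0.707, 0.707, -0.0]
wrist_force: [0.7, 0.5, -0.9]
opening: 1.003
grasp_force: 0.0
```

Request:
send_rows:
  commands:
    - [[0, 0, -0.5, 0, 0, 0], [0, 0, -0.8, 0, 0, 0], [0, 0, -0.9, 0, 0, 0], [0, 0, -0.9, 0, 0, 0], [0, 0, -0.9, 0, 0, 0], [0, 0.5, -0.9, 0, 0, 0], [0, 0.7, -0.8, 0, 0, 0], [0, 0.7, -0.5, 0, 0, 0]]

```text
time_s: 25.18
eef_pos: [0.5373, -0.0754, 0.3775]
eef_rot: [0.002, 0.707, 0.707, 0.001]
wrist_force: [0.4, -0.8, 0.1]
opening: 1.0
grasp_force: 0.0
```

Request:
send_rows:
  commands:
    - [[0, 0.7, 0, 0, 0, 0], [0, 0.3, 0, 0, 0, 0], [0, 0, 0, 0, 0, 0], [0, 0, 0, 0, 0, 0], [0, 0, 0, 0, 0, 0]]

```text
time_s: 25.6
eef_pos: [0.5652, -0.0751, 0.3728]
eef_rot: [-0.001, 0.707, 0.707, -0.001]
wrist_force: [-0.3, 0.3, -0.2]
opening: 0.995
grasp_force: 0.0
```

```bash
python3 - <<'E'
from h import *
N=["tamper_center","leveller_center","dosing_cup_center","bowl_center","mug_center","jar_center","hex_mat"]
look("scene",N,"s4",3); look("wrist",["dosing_cup_center","leveller_center","tamper_center"],None,2)
E
```

```text
scene tamper_center 0.94 [186. 246.] 995 (((644.2389526367188, 12.919938087463379), 15.343711853027344), np.float64(0.09368098833959863))
scene tamper_center 0.45 [225. 333.] 2097 (((647.9306640625, 202.04739379882812), 33.997337341308594), np.float64(0.0717055200549387))
scene tamper_center 0.42 [285. 252.] 838 (((483.4031066894531, 107.01299285888672), 28.763273239135742), np.float64(0.04510240386707109))
scene leveller_center 0.93 [260. 137.] 527 (((366.96429443359375, -196.19070434570312), 30.176464080810547), np.float64(0.04112136047051815))
scene leveller_center 0.85 [282. 250.] 887 (((482.86541748046875, 105.6009292602539), 29.836793899536133), np.float64(0.04505276659395462))
scene leveller_center 0.72 [282. 269.] 1109 (((483.29010009765625, 106.82041931152344), 62.065372467041016), np.float64(0.007854341103782478))
scene dosing_cup_center 0.59 [243. 184.] 853 (((478.40435791015625, -74.57962036132812), 29.244606018066406), np.float64(0.06574381437544709))
scene bowl_center 0.63 [339. 320.] 2404 (((482.7409973144531, 271.21148681640625), 45.263919830322266), np.float64(0.0597
[... 436 characters left out ...]
)
wrist dosing_cup_center 0.67 [174. 178.] 2734 (((479.6943664550781, -74.88880157470703), 29.05366325378418), np.float64(0.06602670916404724))
wrist dosing_cup_center 0.65 [301. 102.] 2932 (((645.787841796875, 14.915613174438477), 49.11714553833008), np.float64(0.007780413106687161))
wrist leveller_center 0.94 [182.  14.] 1727 (((483.6907958984375, 104.93650817871094), 29.11640167236328), np.float64(0.045155459322944305))
wrist leveller_center 0.88 [105. 257.] 1128 (((430.818603515625, -139.18539428710938), 112.83153533935547), np.float64(0.040758835370909435))
wrist tamper_center 0.9 [329.  92.] 2277 (((644.4267578125, 12.91961669921875), 14.910786628723145), np.float64(0.094388615047122))
```

View pics/s4.png

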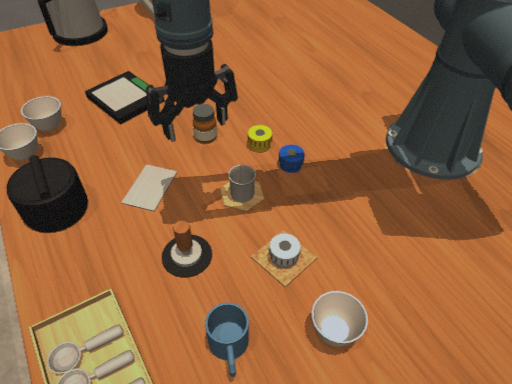

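All three tools stand upright and centred on their own mats: tamper (186,250), leveller (284,250), cup (241,183). The bowl, mug and jar haven't moved, and the arm is clear.

```bash
python3 -c "
from bench import ctrl; print(ctrl.hand_in())"
```

```text
the job is handed in; nothing more can be done
None
```

The job is handed in: the tamper, leveller and dosing cup stand upright on their own mats, each within about 2 mm of centre by the cameras, and the bowl, jar and mug were not touched.

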